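# Press the flow-cell cartridge down and slide it home under the leaf spring

### The job

Load the flow-cell cartridge into its dock: with the fingertips, press it down hard on its sprung bed so that it clears the bridge, and keep pressing while you slide it along the channel under the bridge and the leaf spring, until its nose is fully home against the end block; then take the hand away. Only press and push it, never lift it out of the channel, and leave the other things on the bench where they are.

Things in the scene. Friction and masses are not known exactly. Their poses are not given: they have to be found in the camera images.
- dock: Fixed aluminium dock: a straight open channel 263 mm long, 85 mm wide, on the bench; it slides to the robot's left, give or take 30 degrees. Origin: bench level, mid-width, below the bridge's entry edge. +x: the way the cartridge slides in; z up. Side rails 59 mm apart, tops 31 mm above the bench, x -168 to +95 mm; rear wall of that height at x -168 to -160 mm.
- bridge (a point): Top centre of the bridge, a dark steel bar across the channel at dock x 0 to 12 mm: underside 34 mm, top 42 mm above the bench (screw heads to 45). The leaf spring, a 30 mm wide steel blade, is rooted in it and slopes down in +x to a curled tip at dock x 58 mm; the cartridge pushes it up on its way in, and it presses back with about 3 to 7 N.
- stop (a point): Top edge, mid-width, of the stop face of the grey end block (dock x 75 to 95 mm, 48 mm high). The cartridge's nose must end against this face.
- cartridge: Loose grey plastic flow-cell cartridge in the channel, 1.5 mm play each side: 120 mm long (x, nose at +60), 56 wide, 14 thick, about 0.14 kg. Origin: centre of its underside; x along the channel towards the bridge. Underside 26 mm above the bench at the start, nose 8 to 35 mm short of the bridge; 18 mm when pressed fully down. Fully home its origin is at dock x 15 mm.
- pad (a point): Centre of the flat thumb pad on the cartridge's top (three thin dark stripes), the place to press: cartridge x -60 to -30 mm, 14 mm above its underside. A thumb ridge, 6 mm high, 50 mm wide, stands across its front edge (x -30 to -24 mm) for the fingertips to push against. At home the ridge is still 9 mm short of the bridge.
- nose (a point): Lower middle of the cartridge's leading edge. Its top (14 mm up) is 40 mm above the bench at the start, too high for the bridge, and 32 mm when pressed fully down, 2 mm under it. Once under the bridge it stays down: let go, it rises at most 2 mm, to the bridge.
- bed (a joint): Travel of the white sprung bed, the channel's floor on which the cartridge lies and slides, in m: 0 = up, 0.008 = fully down; it moves straight down and does not tilt. Fully down takes about 12 N on the cartridge; sliding under the spring then takes up to about 20 N of forward push.
- leaf (a joint): Angle of the leaf spring, rad: 0 = at rest, about 0.15 when the cartridge has pushed it up.
- vial: Bystander: small glass vial with black cap, 26 mm across, 55 mm high, standing beside the dock. Origin: centre of its underside.
- jar: Bystander: white plastic jar, 48 mm across, 70 mm high, standing beside the dock. Origin: centre of its underside.
- spanner: Bystander: flat steel spanner 130 mm long, lying beside the dock. Origin: about its middle, on its underside.
- beaker: Bystander: glass beaker 70 mm across, 90 mm high. Origin: centre of its underside.
- tipbox: Bystander: open blue pipette-tip box 90 x 120 x 50 mm. Origin: centre of its underside.
- mouse: Bystander: black computer mouse 100 x 60 x 32 mm. Origin: centre of its underside.
- reagent: Bystander: glass reagent bottle with black cap, 64 mm across, 130 mm high. Origin: centre of its underside.
Not all that is in view belongs to the job. Several things have the shape of the cartridge; the one meant has the colours described above.

How it is judged:
On the way, in this order (a step that is already met when the one before it is completed fails the run):
1. the cartridge, still short of the bridge, is pressed down on its bed by the fingers (value of joint bed above 0.005 m and contact force between the fingers and cartridge above 3 N and x of cartridge in the frame of dock below -0.056 m), for 0.04 s.
2. the cartridge is under the bridge and has lifted the leaf spring (value of joint leaf above 0.04 rad and x of cartridge in the frame of dock above -0.03 m), for 0.04 s.
At the end, for the whole second after the job is handed in: The cartridge rests level under the bridge and the raised leaf spring, its nose within 4 mm of the end block, held down (underside no more than 22.5 mm above the bench), at rest, the hand clear of it (x of cartridge in the frame of dock between 0.011 and 0.019 m and z of cartridge in the frame of dock below 0.0225 m and value of joint leaf above 0.04 rad and angle between cartridge's own z axis and vertical below 0.06 rad and linear speed of cartridge below 0.01 m/s); the robot touches nothing.
It fails at once if the cartridge is lifted (more than 12 mm above where it lay at the start) or tipped (z of cartridge in the frame of dock above 0.038 m or angle between cartridge's own z axis and vertical above 0.35 rad).
It fails at once if a bystander is moved by more than 20 mm (distance of any of vial, jar, spanner, beaker, tipbox, mouse, reagent from where it was at the start of the episode above 0.02 m).
It also fails if it takes over 35 s, if anything falls off the work surface, if the arm or the gripper's body presses on something with over 40 N, if the wrist force passes 120 N, or if a joint passes its speed limit or range.

### The arm

A 6-joint arm with a two-finger parallel gripper is mounted at the origin on the work surface. World frame = base frame: x ahead of the robot, y to its left, z up, the work surface at z = 0. Lengths are in m, angles in rad, forces in N, time in s.
With the tool pointing down it reaches from about 0.25 to 0.775 m from the base axis. Payload 4 kg.
Tool frame: the origin (TCP) lies where the fingers leave the gripper's body, on its centre line; the fingertips stand 97 mm ahead of it and the grasp point (between the pads) lies 78 mm ahead of it; z points along the fingers, x is the direction in which the jaws open and shut, and the axes are right-handed (so a half turn about z gives the same grasp; the last joint's range is limited). The gripper opens to 94 mm and grips with 3 to 60 N. Pads are 16 mm wide; open, the fingers measure 119 mm over their backs; the gripper's body (75 mm by 177 mm) begins 78 mm behind the grasp point.
Start: joints at [-1.43, 0.087, 1.371, -0, 1.684, -0.103], TCP at [0.133, -0.534, 0.303] pointing down, gripper open.
Joint ranges: [-3.1, 3.1], [-0.76, 2.03], [0.27, 2.55], [-1.08, 4.22], [0.17, 2.65], [-2.57, 2.57]. Speed limits (rad/s): [2.79, 2.79, 3.14, 3.14, 3.14, 3.14].

### API

Orientations are given as [roll, pitch, yaw] about the fixed x, y, z axes, in that order (R = Rz(yaw) Ry(pitch) Rx(roll)).
In Python, from bench import * gives the robot as it stands.
- The arm moves only by the tool jog_arm, never from a script. Its argument "moves" is a list of rows, each a list of 7 numbers: the turn, a rotation vector about the world's x, y, z in rad, then the shift along the world's x, y, z in mm, then the finger opening in mm, from 0 to 94. In form: [[rx, ry, rz, tx, ty, tz, fingers], ...]. A call has 1 to 12 rows; each row shifts and turns the commanded pose from where the row before left it; what a row does not reach is not made up. A row lasts 1/8 s, in which the tool goes at most 62.5 mm and 10.7 degrees, less where a joint would pass 70% of its speed; a pose out of reach is approached as far as the arm can. A call is refused whole if a number of a shift passes 62.5 or a number of a turn 0.188, either way. A call with a gripper value outside its range is refused whole. The fingers move at their own pace and stop on an object; the grip force is fixed at half the most. Time passes only in rows, so rows that do not move let the fingers close. It gives the time, the measured TCP pose, the force and the opening at its end, in the units of the state.
- get_obs(): the state, without advancing time (a new reading comes with each control period).
- snapshot(name): name is "scene" or "top" or "wrist"; returns the picture (384x512x3 uint8, red, green, blue); there is no depth.
- get_calibration(name): a dict with "camera_matrix" (3x3 intrinsics, pixels), "k1" (the pictures are not rectified: a ray, as slopes to the right and down, at radius r is drawn at 1 + k1 r^2 times it, then the intrinsics apply), "R" (3x3) and "t" (3): a world point X has camera coordinates R X + t. Camera axes: x right, y down, z forward; pixel columns grow to the right and rows downward; lengths in m; the calibration is good to about 2 mm. A picture is of the moment at which its call begins: read the wrist's pose just before it. get_calibration takes no time and is no camera call; for the wrist camera it gives the pose at the moment of the call.
- close_job(): hands the job in, once; it reports no verdict.
Trained networks look in the newest picture that a camera, given by its name, has taken for a name from the list of things; names that differ only in an ending like _2 or _b are one class to them, and where a whole thing is asked for, a point or a joint stands for the part that bears it (a point fixed in the world has none). Each returns a list of dicts, best first, with "conf" (0 to 1); they miss things now and then, are a little off and sometimes report something else, mostly with a low value. They report only what shows in the picture. A call takes as long as a camera call. They do not tell look-alikes from the thing itself.
- look_for(label, camera): "bbox" ([left, top, right, bottom] in pixels, round what is visible of it).
The state is a dict: "time": time; "joint_positions": joint angles; "qvel": joint speeds; "joint_torque": joint torques, N m; "tool_pos": TCP position; "ee_rot": TCP orientation; "wrist_force": force on the tool from outside, world axes, zero at the start; "wrist_torque": the same for the moment, N m; "width": finger opening in m.
Only numpy, scipy, OpenCV 4.12 (cv2) and the standard library are available. Lean on these libraries where they do the work, as an engineer would, in place of code of your own. Each camera call takes 0.05 s, during which the arm holds its last target.

## Working session

There is one attempt and no reset: what is moved stays moved. The work goes in short steps, Python scripts to look and compute and a tool call to move; the robot and the scene stay as the last step left them, time stands still between calls to the robot, and variables do not carry over. Pictures are saved under pics/ and viewed, and the job is handed in when it is done.

Besides the shell and the picture viewer there is one more tool, called after "Emit:" as name(argument=value, ...), one argument or row to a line, values as JSON. jog_arm: Moves the arm, as the interface text tells. Its arguments: {"type":"object","properties":{"moves":{"type":"array","items":{"type":"array","items":{"type":"number"}}}},"required":["moves"]}

```bash
mkdir -p pics; ls; python3 - <<'E'
from bench import *
import cv2
o=get_obs(); print(o)
for n in ("scene","top","wrist"):
    im=snapshot(n); cv2.imwrite(f"pics/{n}0.png",im[:,:,::-1])
    c=get_calibration(n); print(n,c)
    for l in ("cartridge","dock","bridge","stop","pad"):
        try: print(l,[(d['bbox'],round(d['conf'],2)) for d in look_for(l,n)][:4])
        except Exception as e: print(l,e)
E
```

```text
pics
{'time': 0.0, 'joint_positions': array([-1.43008286e+00,  8.79358402e-02,  1.37221916e+00, -2.61619955e-05,
        1.68361344e+00, -1.03061315e-01]), 'qvel': array([-1.43864436e-03,  6.34931959e-04, -2.03345645e-03,  1.32290683e-04,
       -2.42227078e-05,  5.13064886e-04]), 'joint_torque': array([ 2.62820686e-03, -3.40177488e+01, -3.02424467e+01,  7.18975905e-02,
        3.28538648e-02, -1.65645274e-04]), 'tool_pos': array([ 0.13271462, -0.53340262,  0.30153224]), 'ee_rot': array([-3.14139467e+00,  2.16691541e-03, -1.32702425e+00]), 'wrist_force': array([-0.26908521, -0.41795556,  0.07430632]), 'wrist_torque': array([0.00043182, 0.03208829, 0.02936026]), 'width': 0.09403770267897067}
scene {'camera_matrix': array([[411.19391955,   0.        , 255.58852837],
       [  0.        , 411.19391955, 184.86944965],
       [  0.        ,   0.        ,   1.        ]]), 'k1': -0.00724396486608084, 'R': array([[-0.72491905,  0.68862282,  0.01705794],
       [ 0.36784392,  0.40793193, -0.83563293],
       [-0.58239438, -0.59949157, -0.54902335]]), 't': array([ 0.39179721, -0.15781214,  1.4
[... 929 characters left out ...]
3.9, 156.6, 282.8, 213.5], 0.81)]
bridge []
stop [([187.8, 150.8, 281.6, 219.3], 0.64)]
pad [([296.9, 176.1, 340.7, 211.4], 0.72), ([250.4, 243.5, 299.1, 267.9], 0.62), ([231.6, 176.8, 277.8, 205.3], 0.58)]
wrist {'camera_matrix': array([[272.51145341,   0.        , 255.00868222],
       [  0.        , 272.51145341, 193.84984219],
       [  0.        ,   0.        ,   1.        ]]), 'k1': -0.022136061886310378, 'R': array([[ 2.41370006e-01, -9.70433154e-01,  1.14488632e-04],
       [-9.39929001e-01, -2.33753541e-01,  2.48782545e-01],
       [-2.41400068e-01, -6.01562556e-02, -9.68559359e-01]]), 't': array([-0.55024833, -0.02581252,  0.39063581])}
cartridge []
dock []
bridge []
stop []
pad []
```

View images.

```bash
python3 - <<'E'
import cv2
a=cv2.imread("pics/top0.png"); cv2.imwrite("pics/top0c.png",cv2.resize(a[130:290,160:360],None,fx=4,fy=3.75,interpolation=cv2.INTER_CUBIC)[:600])
a=cv2.imread("pics/scene0.png"); cv2.imwrite("pics/scene0c.png",cv2.resize(a[130:280,190:350],None,fx=4,fy=4,interpolation=cv2.INTER_CUBIC))
E
```

```text
(no output)
```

View pics/top0.png

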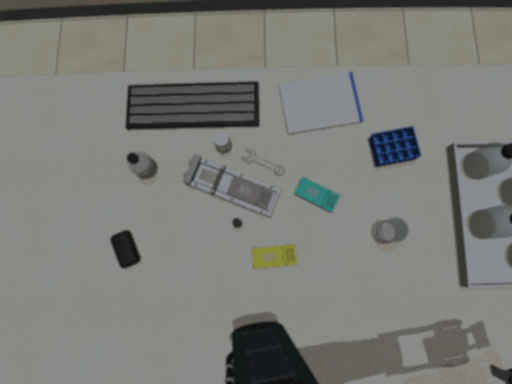

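View pics/top0c.png

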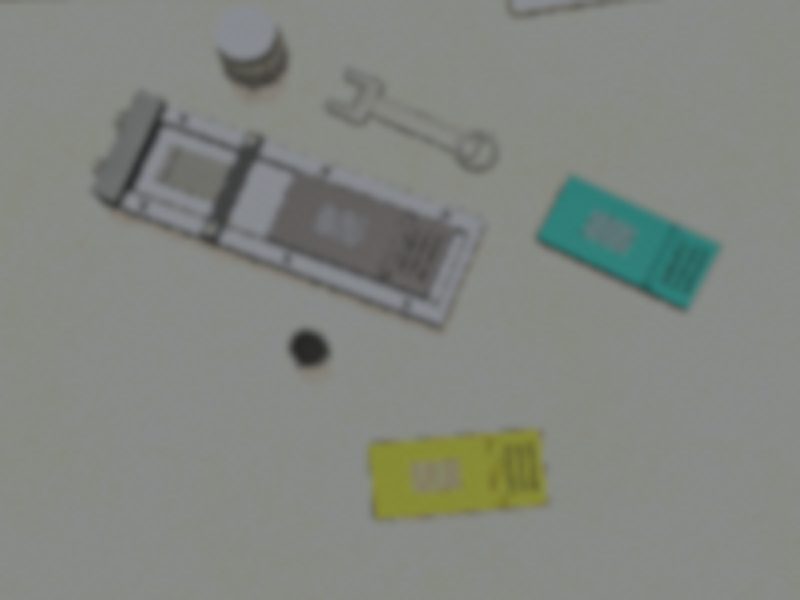

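View pics/scene0c.png

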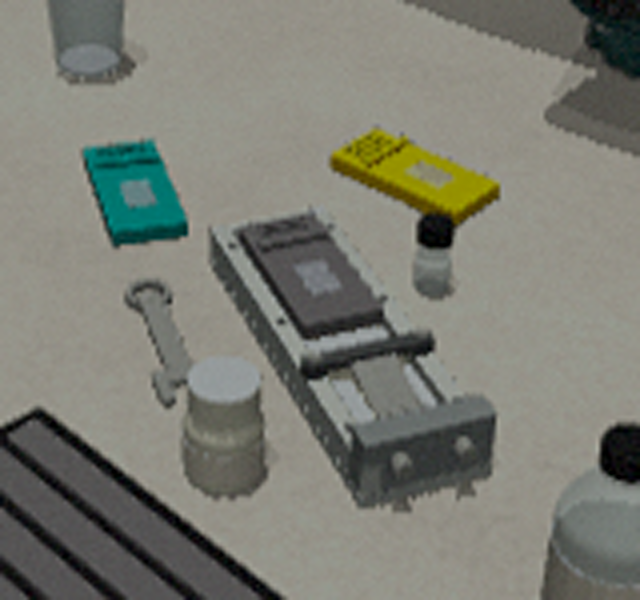

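```bash
cat > h.py <<'E'
import numpy as np, cv2
from scipy.optimize import least_squares
def ray(c,px):
    K=c['camera_matrix']; x=(px[0]-K[0,2])/K[0,0]; y=(px[1]-K[1,2])/K[1,1]
    rd=np.hypot(x,y); r=rd
    for _ in range(20): r=rd/(1+c['k1']*r*r)
    s=1/(1+c['k1']*r*r); d=np.array([x*s,y*s,1.])
    return -c['R'].T@c['t'], c['R'].T@d
def onz(c,px,z):
    o,d=ray(c,px); return o+d*(z-o[2])/d[2]
def proj(c,X):
    p=(np.asarray(X)@c['R'].T)+c['t']; q=p[...,:2]/p[...,2:]; 
    q=q*(1+c['k1']*(q**2).sum(-1,keepdims=True)); K=c['camera_matrix']
    return q*K[0,0]+[K[0,2],K[1,2]]
def dockw(P,p):
    P=np.asarray(P,float); x,y,a=p; c,s=np.cos(a),np.sin(a)
    return np.stack([x+c*P[...,0]-s*P[...,1], y+s*P[...,0]+c*P[...,1], P[...,2]],-1)
def fit(c,P,px,p0):
    f=lambda p:(proj(c,dockw(P,p))-px).ravel()
    r=least_squares(f,p0); return r.x, r.fun.reshape(-1,2)
E
python3 - <<'E'
from bench import *; from h import *
c=get_calibration("top")
cr=lambda u,v:(160+u/4,130+v/3.75)
P=[[-.168,-.0425,.031],[-.168,.0425,.031],[0.006,-.0425,.042],[.006,.0425,.042]]
px=[cr(485,218),cr(443,325),cr(254,136),cr(213,240)]
p,r=fit(c,P,np.array(px),[.5,.1,1.57]); print(p,r)
for n,q,z in (("vial",(308,348),.055),("jar",(247,35),.07),("spanner",(410,125),.005)): print(n,onz(c,cr(*q),z))
print("cart rear/nose",onz(c,cr(440,260),.04),onz(c,cr(282,205),.04))
w=get_calibration("wrist");o=get_obs(); C=-w['R'].T@w['t']; print(C-o['tool_pos'],w['R'][2],o['time'])
E
```

```text
[0.58088874 0.12978463 1.19462066] [[ 0.50792617  0.07959688]
 [ 0.36468835 -0.0330692 ]
 [ 0.10197799 -0.18163205]
 [-0.97614281  0.10467045]]
vial [0.46206331 0.08155508 0.055     ]
jar [0.69207925 0.12195652 0.07      ]
spanner [0.63743728 0.01089773 0.005     ]
cart rear/nose [ 0.52659041 -0.00859297  0.04      ] [0.56963416 0.10053135 0.04      ]
[0.07008266 0.01723133 0.08210792] [-0.2414031  -0.06013069 -0.96856019] 0.9
```

Emit:
jog_arm(
  moves=[
    [0, 0, 0.08, 35, 48, 0, 0],
    [0, 0, 0.08, 35, 48, 0, 0],
    [0, 0, 0.08, 35, 48, 0, 0],
    [0, 0, 0.08, 35, 48, 0, 0],
    [0, 0, 0.08, 35, 48, 0, 0],
    [0, 0, 0.08, 35, 48, 0, 0],
    [0, 0, 0.08, 35, 48, 0, 0],
    [0, 0, 0.08, 34, 49, 0, 0],
    [0, 0, 0.08, 34, 49, 0, 0],
    [0, 0, 0.08, 34, 49, 0, 0],
    [0, 0, 0.08, 34, 49, 0, 0],
    [0, 0, 0.07, 34, 49, 0, 0],
  ],
)

```text
time: 2.4
tool_pos: [0.5487, 0.0491, 0.3029]
ee_rot: [3.142, -0.001, -0.374]
wrist_force: [-0.4, 0.0, -0.5]
width: 0.0003
```

```bash
python3 - <<'E'
from bench import *; from h import *; import pickle
o=get_obs(); c=get_calibration("wrist"); im=snapshot("wrist"); cv2.imwrite("pics/w1.png",im[:,:,::-1])
cv2.imwrite("pics/w1b.png",cv2.resize(im[:,:,::-1],(800,600),interpolation=cv2.INTER_CUBIC))
pickle.dump((o,c),open("w1.pkl","wb")); print(o['time'],o['tool_pos'],o['ee_rot'],o['wrist_force'],o['width'])
for l in ("cartridge","pad","bridge"): print(l,[(d['bbox'],round(d['conf'],2)) for d in look_for(l,"wrist")])
E
```

```text
2.4 [0.54866419 0.04909952 0.3029412 ] [ 3.14152288e+00 -9.98260035e-04 -3.74397617e-01] [-0.41049719  0.02988625 -0.53218773] 0.0002929836380620123
cartridge [([233.5, 136.1, 275.0, 219.9], 0.79), ([126.9, 215.8, 178.9, 284.4], 0.64)]
pad [([234.6, 134.1, 278.8, 223.7], 0.84), ([124.3, 216.8, 182.7, 282.5], 0.74)]
bridge [([220.2, 11.4, 293.9, 234.5], 0.56)]
```

View pics/w1b.png

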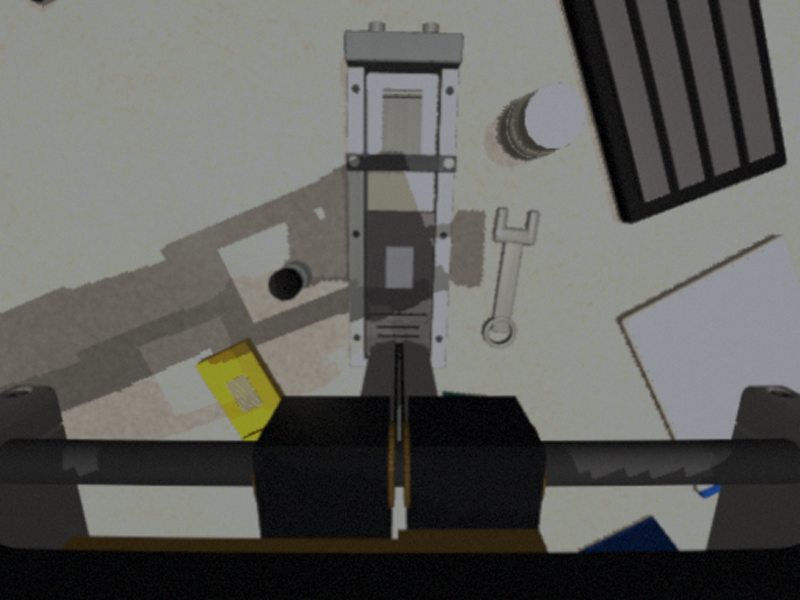

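```bash
python3 - <<'E'
import cv2
a=cv2.imread("pics/w1.png"); cv2.imwrite("pics/w1c.png",cv2.resize(a[10:130,200:320],None,fx=5,fy=5,interpolation=cv2.INTER_CUBIC))
cv2.imwrite("pics/w1d.png",cv2.resize(a[120:240,200:320],None,fx=5,fy=5,interpolation=cv2.INTER_CUBIC))
E
```

```text
(no output)
```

View pics/w1c.png

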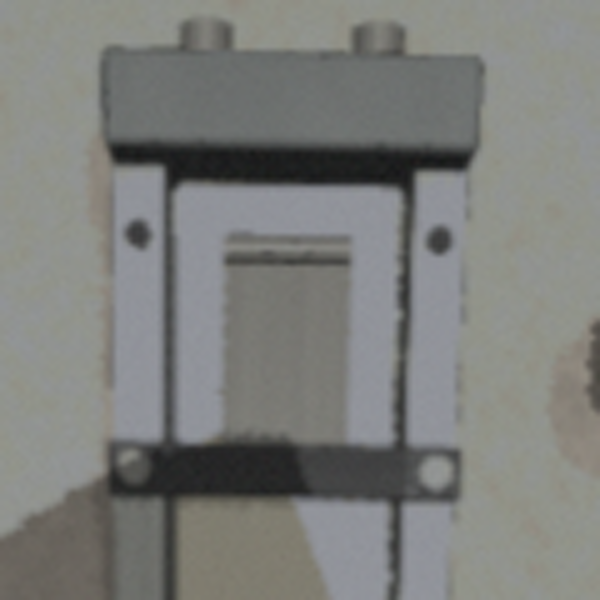

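View pics/w1d.png

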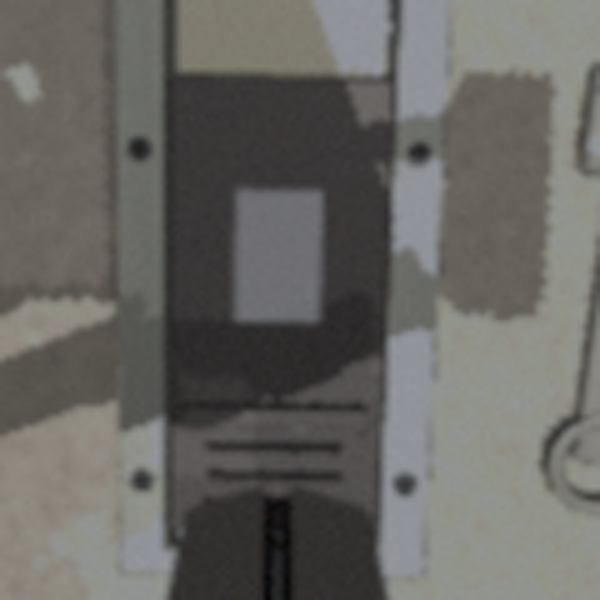

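```bash
python3 - <<'E'
from h import *; import pickle
o,c=pickle.load(open("w1.pkl","rb"))
C=lambda u,v:(200+(u+.5)/5-.5,10+(v+.5)/5-.5); D=lambda u,v:(C(u,v)[0],C(u,v)[1]+110)
h=.0425
P=[[0,h,.042],[0,-h,.042],[.012,h,.042],[.012,-h,.042],[.075,h,.048],[.075,-h,.048],[-.168,h,.031],[-.168,-h,.031]]
px=np.array([C(110,497),C(460,500),C(112,443),C(462,450),C(103,143),C(478,152),D(122,572),D(425,575)])
p,r=fit(c,P,px,[.58,.13,1.19]); print(p,np.round(r,1).tolist())
# cart x from nose edge
R=np.array([[np.cos(p[2]),np.sin(p[2])],[-np.sin(p[2]),np.cos(p[2])]])
td=lambda X:R@(X[:2]-p[:2])
for n,q,z in (("noseL",D(172,72),.04),("noseR",D(388,75),.04),("ridgeline",D(270,407),.046),("ridgeline40",D(270,407),.040),("s2",D(270,447),.04),("s3",D(270,475),.04)): print(n,td(onz(c,q,z)))
yaw=p[2]; print("tcp in dock",td(o['tool_pos']),"yaw want",yaw-np.pi/2)
np.save("dock.npy",p)
E
```

```text
[0.58364552 0.131565   1.17978278] [[-0.2, -0.6], [0.2, -0.0], [-0.7, -0.3], [0.3, -0.4], [-0.2, 0.3], [0.5, -0.1], [-0.0, 0.6], [0.2, 1.0]]
noseL [-0.03011663  0.02747517]
noseR [-0.02995467 -0.02606054]
ridgeline [-0.11425399  0.00187311]
ridgeline40 [-0.11596316  0.00187344]
s2 [-0.12698978  0.00170432]
s3 [-0.13481064  0.00158441]
tcp in dock [-0.08957353  0.00091135] yaw want -0.39101354394217624
```

Emit:
jog_arm(
  moves=[
    [0, 0, -0.017, -15, -40, 0, 0],
    [0, 0, 0, 0, 0, -50, 0],
    [0, 0, 0, 0, 0, -50, 0],
    [0, 0, 0, 0, 0, -45, 0],
    [0, 0, 0, 0, 0, 0, 0],
  ],
)

```text
time: 3.22
tool_pos: [0.5295, 0.0059, 0.1541]
ee_rot: [3.138, 0.008, -0.397]
wrist_force: [0.2, -0.2, 0.3]
width: 0.0003
```

```bash
cat > st.py <<'E'
from bench import *; from h import *; import sys
p=np.load("dock.npy"); R=np.array([[np.cos(p[2]),np.sin(p[2])],[-np.sin(p[2]),np.cos(p[2])]])
o=get_obs(); print(o['time'],"dock",R@(o['tool_pos'][:2]-p[:2]),"tipz",o['tool_pos'][2]-.097,"rot",o['ee_rot'],"F dock",R@o['wrist_force'][:2],o['wrist_force'][2])
for n in sys.argv[2:]:
    im=snapshot(n); f=f"pics/{n}_{sys.argv[1]}.png"
    if n=="scene": im=cv2.resize(im[150:270,220:340],None,fx=5,fy=5,interpolation=cv2.INTER_CUBIC)
    else: im=cv2.resize(im,(800,600),interpolation=cv2.INTER_CUBIC)
    cv2.imwrite(f,im[:,:,::-1])
E
python3 st.py 2 wrist scene
```

```text
3.225 dock [-0.13677019  0.00215957] tipz 0.057073833568716176 rot [ 3.13846354  0.00838399 -0.39664331] F dock [-0.12773845 -0.24964104] 0.2708323562472274
```

View pics/wrist_2.png

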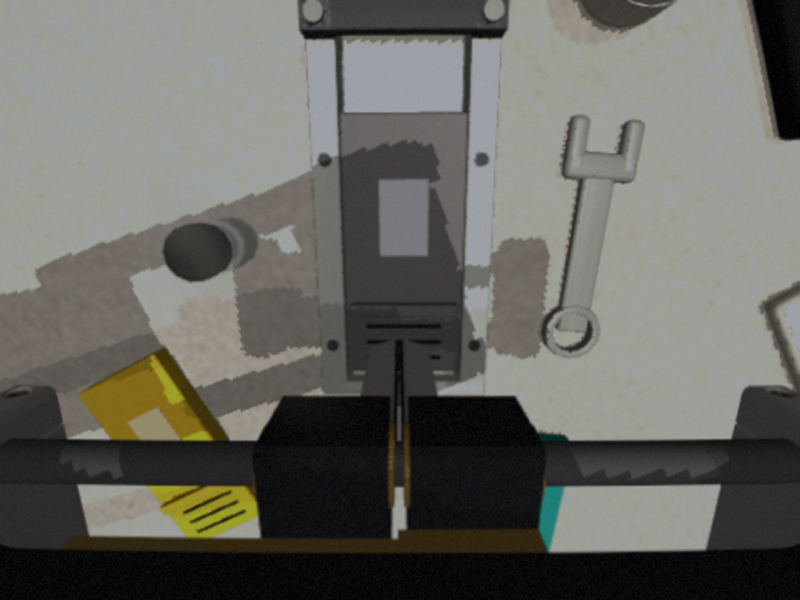

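View pics/scene_2.png

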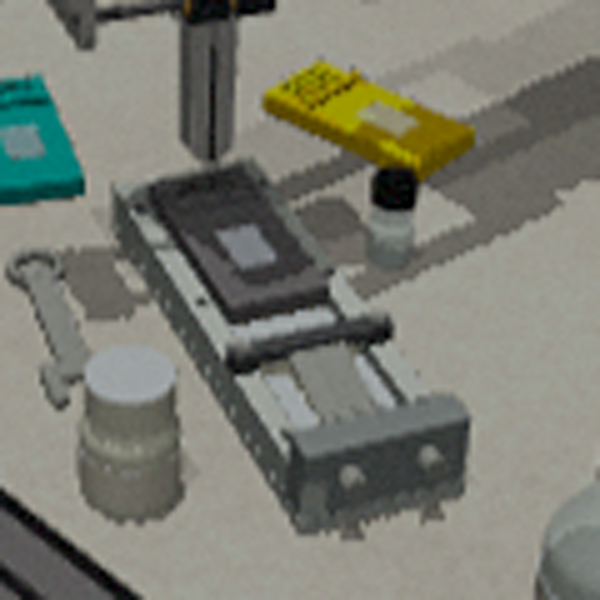

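Emit:
jog_arm(
  moves=[
    [0, 0, 0.005, 3.5, 3, -7, 0],
    [0, 0, 0, 0, 0, -7, 0],
    [0, 0, 0, 0, 0, 0, 0],
  ],
)

```text
time: 3.7
tool_pos: [0.5362, 0.0104, 0.1435]
ee_rot: [3.141, 0.0, -0.389]
wrist_force: [0.1, -0.0, -0.1]
width: 0.0005
```

```bash
python3 st.py 3 wrist scene
```

```text
3.7 dock [-0.13011236 -0.00228565] tipz 0.046547219116361505 rot [ 3.14133026e+00  3.55268368e-04 -3.88625146e-01] F dock [ 0.0236158  -0.06986206] -0.07169475345477475
```

View pics/wrist_3.png

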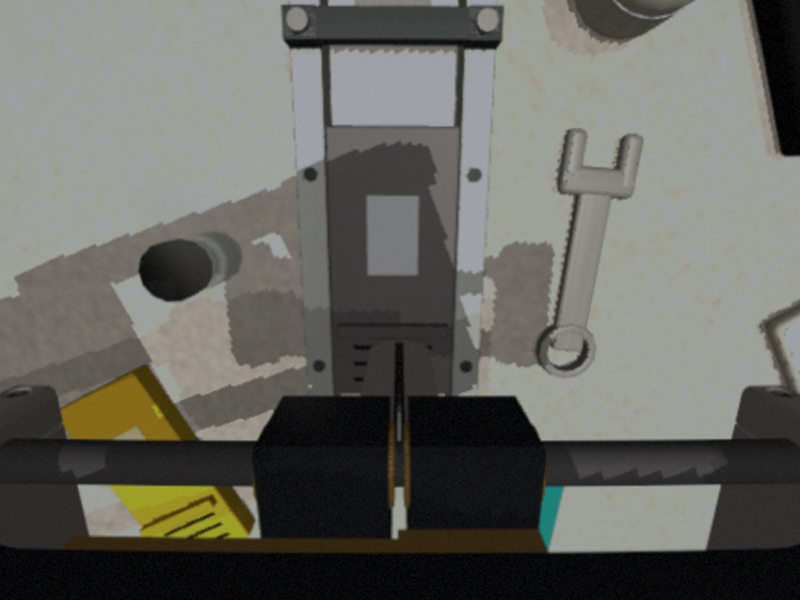

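View pics/scene_3.png

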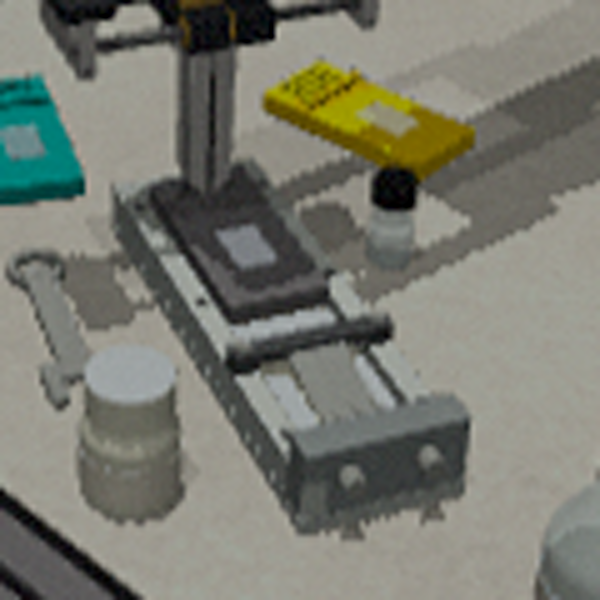

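Emit:
jog_arm(
  moves=[
    [0, 0, 0, -2.5, -1, 0, 0],
    [0, 0, 0, 0, 0, -4, 0],
    [0, 0, 0, 0, 0, -4, 0],
    [0, 0, 0, 0, 0, -4, 0],
    [0, 0, 0, 0, 0, 0, 0],
    [0, 0, 0, 0, 0, 0, 0],
  ],
)

```text
time: 4.55
tool_pos: [0.5338, 0.0092, 0.1331]
ee_rot: [3.142, -0.001, -0.389]
wrist_force: [-3.3, 0.2, 7.1]
width: 0.0009
```

```bash
python3 st.py 4 wrist scene
```

```text
4.55 dock [-0.13207773 -0.00058658] tipz 0.036051988768061566 rot [ 3.14157186e+00 -5.30100876e-04 -3.88925061e-01] F dock [-1.09990176  3.12360195] 7.079218702112544
```

View pics/wrist_4.png

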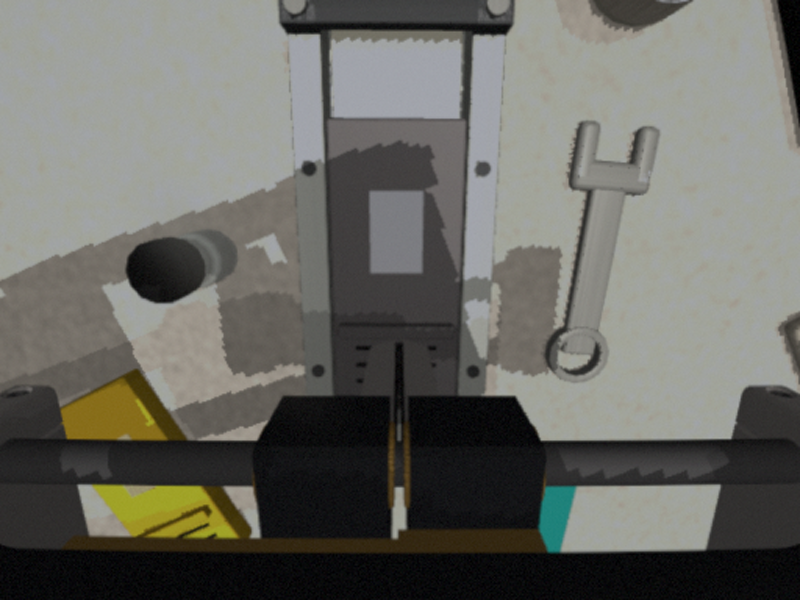

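View pics/scene_4.png

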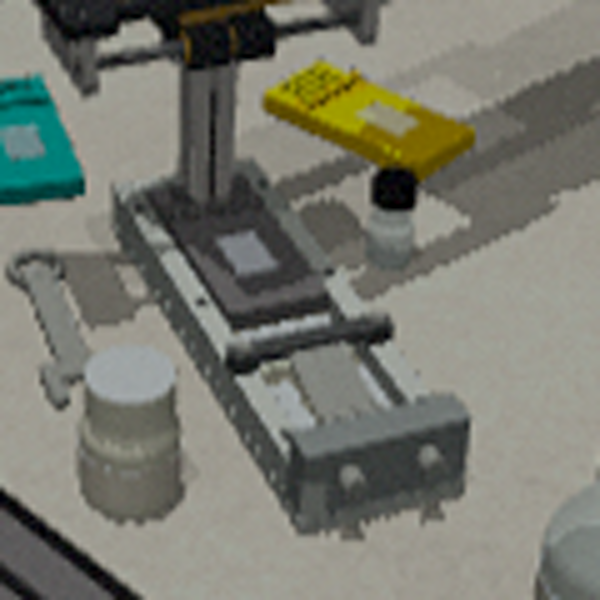

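Emit:
jog_arm(
  moves=[
    [0, 0, 0, 0, 0, -3, 0],
    [0, 0, 0, 0, 0, -3, 0],
    [0, 0, 0, 0, 0, -2, 0],
    [0, 0, 0, 0, 0, 0, 0],
    [0, 0, 0, 0, 0, 0, 0],
  ],
)

```text
time: 5.28
tool_pos: [0.5339, 0.0092, 0.129]
ee_rot: [3.142, -0.002, -0.389]
wrist_force: [-10.3, 1.3, 24.6]
width: 0.0002
```

```bash
python3 st.py 5
```

```text
5.275 dock [-0.13206794 -0.00066837] tipz 0.0319991292434392 rot [ 3.14157381e+00 -1.51134946e-03 -3.88757602e-01] F dock [-2.69268935 10.01051881] 24.553288408431662
```

Emit:
jog_arm(
  moves=[
    [0, 0, 0, -2, 1, 0, 0],
    [0, 0, 0, 1.5, 3.7, 0, 0],
    [0, 0, 0, 1.5, 3.7, 0, 0],
    [0, 0, 0, 1.5, 3.7, 0, 0],
    [0, 0, 0, 1.5, 3.7, 0, 0],
    [0, 0, 0, 0, 0, 0, 0],
  ],
)

```text
time: 6.02
tool_pos: [0.5392, 0.0208, 0.1291]
ee_rot: [3.133, -0.008, -0.389]
wrist_force: [-7.2, -11.6, 22.2]
width: 0.0006
```

```bash
python3 st.py 6 wrist scene
```

```text
6.025 dock [-0.11937357 -0.00112648] tipz 0.032093271303440696 rot [ 3.13325966 -0.0084996  -0.38921597] F dock [-13.42507263   2.23491749] 22.210145357716414
```

View pics/wrist_6.png

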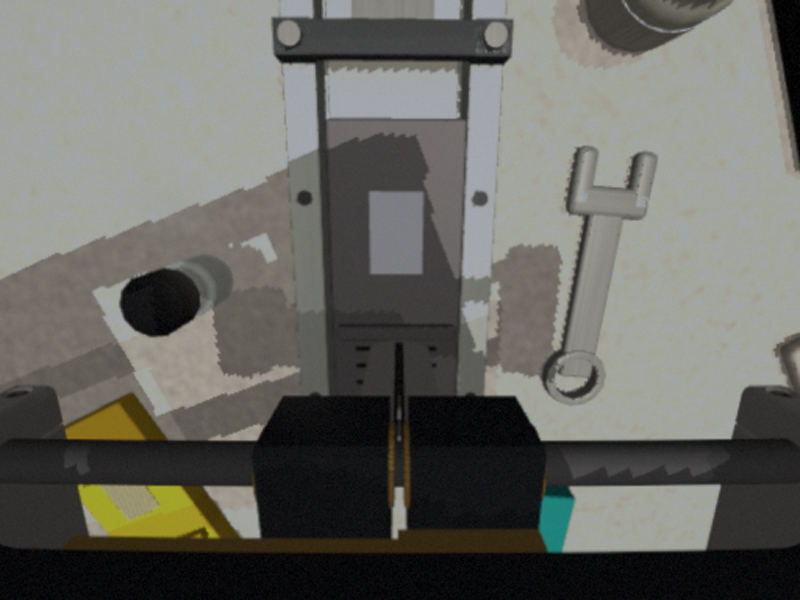

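View pics/scene_6.png

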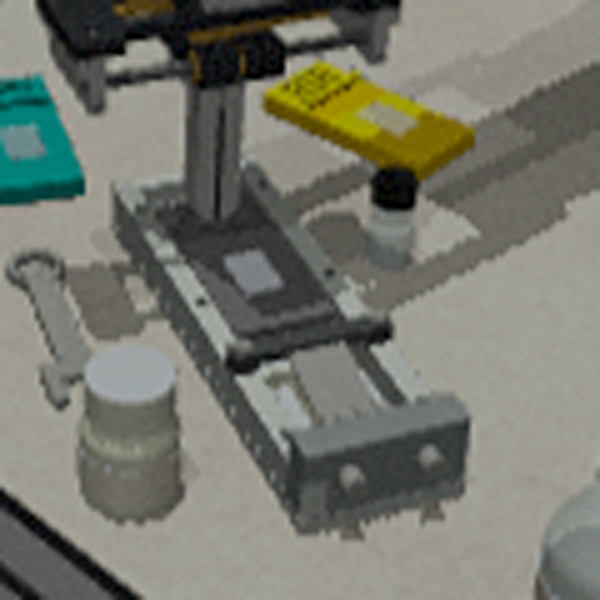

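Emit:
jog_arm(
  moves=[
    [0, 0, 0, 1.9, 4.6, 0, 0],
    [0, 0, 0, 1.9, 4.6, 0, 0],
    [0, 0, 0, 1.9, 4.6, 0, 0],
    [0, 0, 0, 1.9, 4.6, 0, 0],
    [0, 0, 0, 1.9, 4.6, 0, 0],
    [0, 0, 0, 1.9, 4.6, 0, 0],
    [0, 0, 0, 0, 0, 0, 0],
  ],
)

```text
time: 7.0
tool_pos: [0.5507, 0.0483, 0.1292]
ee_rot: [3.133, -0.009, -0.389]
wrist_force: [-6.4, -11.7, 21.7]
width: 0.0004
```

```bash
python3 st.py 7 wrist scene
```

```text
7.0 dock [-0.08953374 -0.00122548] tipz 0.03220325295639598 rot [ 3.13344804 -0.00856667 -0.38941056] F dock [-13.28055687   1.40485095] 21.680486522249826
```

View pics/wrist_7.png

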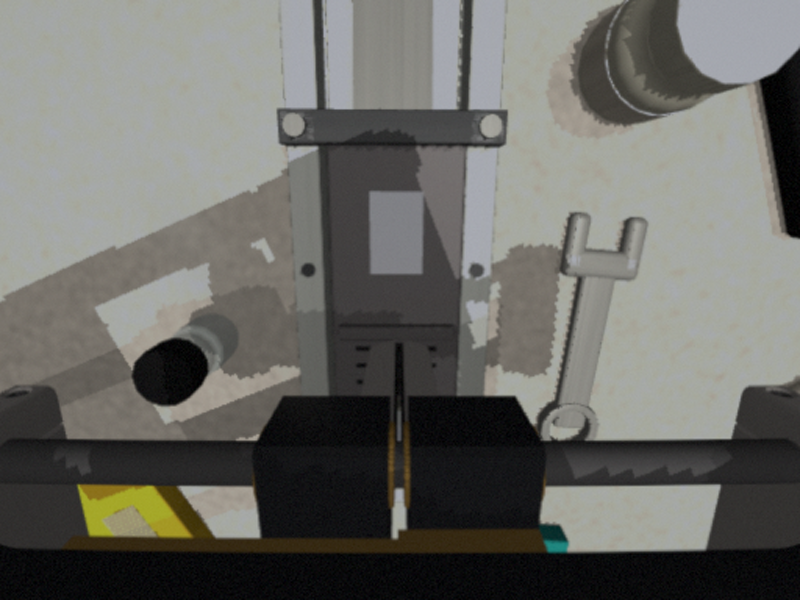

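View pics/scene_7.png

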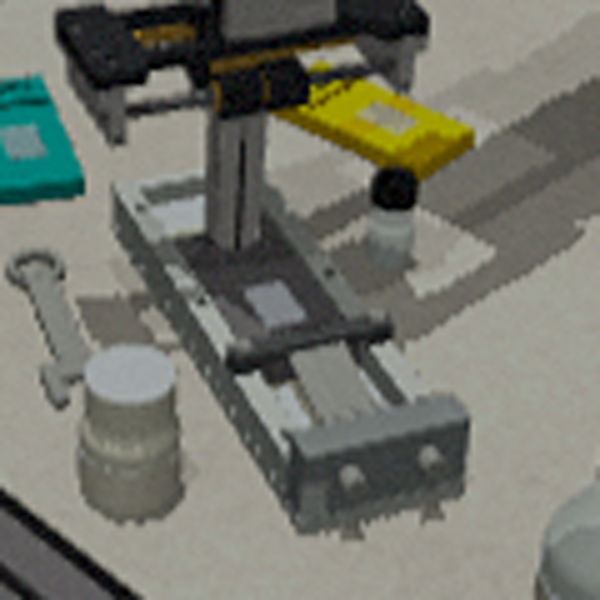

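Emit:
jog_arm(
  moves=[
    [0, 0, 0, 1.9, 4.6, 0, 0],
    [0, 0, 0, 1.9, 4.6, 0, 0],
    [0, 0, 0, 1.9, 4.6, 0, 0],
    [0, 0, 0, 1.9, 4.6, 0, 0],
    [0, 0, 0, 1.9, 4.6, 0, 0],
    [0, 0, 0, 1.9, 4.6, 0, 0],
    [0, 0, 0, 1.9, 4.6, 0, 0],
    [0, 0, 0, 1.9, 4.6, 0, 0],
    [0, 0, 0, 1.9, 4.6, 0, 0],
    [0, 0, 0, 0, 0, 0, 0],
  ],
)

```text
time: 8.35
tool_pos: [0.5667, 0.0863, 0.1292]
ee_rot: [3.125, -0.008, -0.39]
wrist_force: [-10.6, -20.3, 25.3]
width: 0.0005
```

```bash
python3 st.py 8 wrist scene
```

```text
8.35 dock [-0.04828631 -0.00159905] tipz 0.032248964823576115 rot [ 3.1251163  -0.00803489 -0.39035079] F dock [-22.79586022   2.10950437] 25.30403948080675
```

View pics/wrist_8.png

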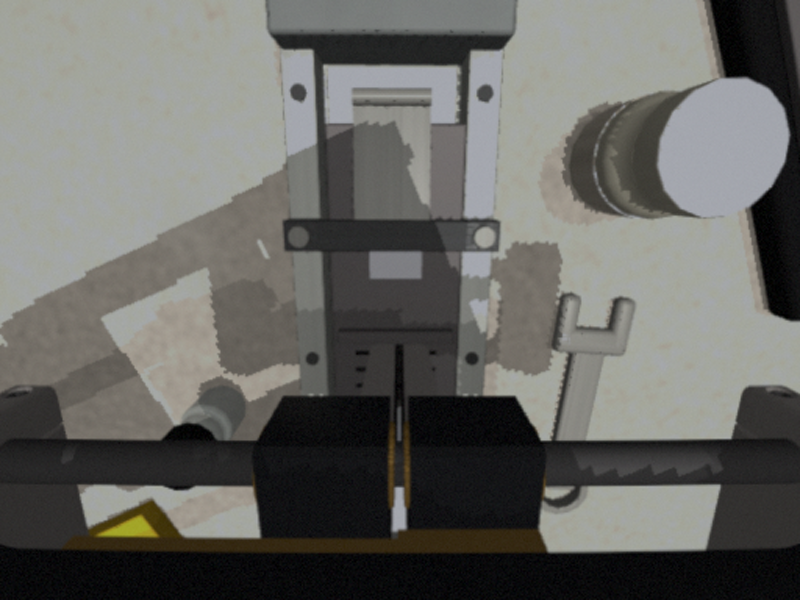

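View pics/scene_8.png

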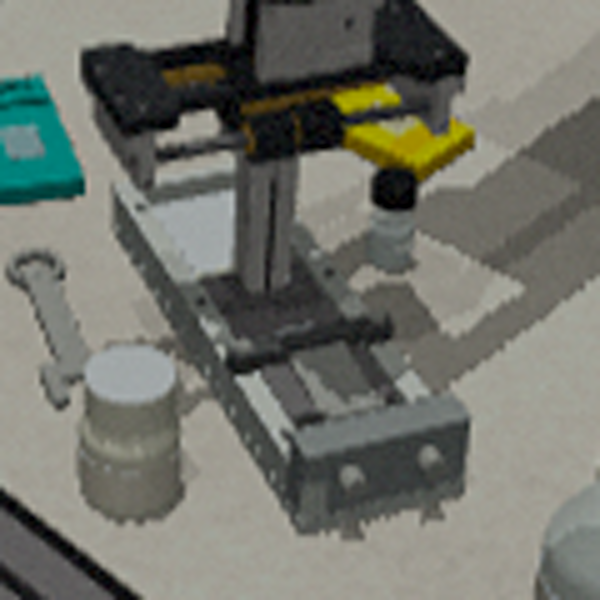

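Emit:
jog_arm(
  moves=[
    [0, 0, 0, 1.9, 4.6, 0, 0],
    [0, 0, 0, 1.9, 4.6, 0, 0],
    [0, 0, 0, 1.9, 4.6, 0, 0],
    [0, 0, 0, 1.9, 4.6, 0, 0],
    [0, 0, 0, 0, 0, 0, 0],
  ],
)

```text
time: 9.07
tool_pos: [0.5747, 0.1056, 0.1293]
ee_rot: [3.128, -0.008, -0.39]
wrist_force: [-9.5, -18.4, 23.7]
width: 0.0005
```

```bash
python3 st.py 9 wrist scene
```

```text
9.075 dock [-0.02739116 -0.00164135] tipz 0.03230101663617113 rot [ 3.12782218 -0.00831501 -0.39033129] F dock [-20.66381583   1.76042319] 23.733554605891165
```

View pics/wrist_9.png

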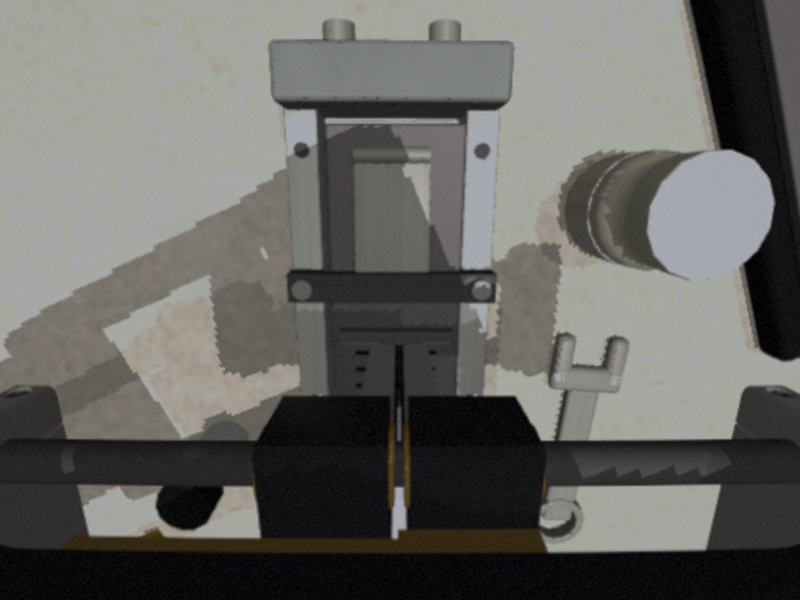

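Emit:
jog_arm(
  moves=[
    [0, 0, 0, 0.8, 1.9, 0, 0],
    [0, 0, 0, 0.8, 1.9, 0, 0],
    [0, 0, 0, 0.8, 1.9, 0, 0],
    [0, 0, 0, 0, 0, 0, 0],
  ],
)

```text
time: 9.68
tool_pos: [0.5767, 0.1103, 0.1293]
ee_rot: [3.125, -0.008, -0.391]
wrist_force: [-9.6, -20.4, 24.3]
width: 0.0005
```

```bash
python3 st.py 10 wrist scene
```

```text
9.675 dock [-0.02230359 -0.00167512] tipz 0.03227135127120087 rot [ 3.12528658 -0.00783495 -0.39063079] F dock [-22.53327944   1.13401074] 24.259631039215883
```

View pics/wrist_10.png

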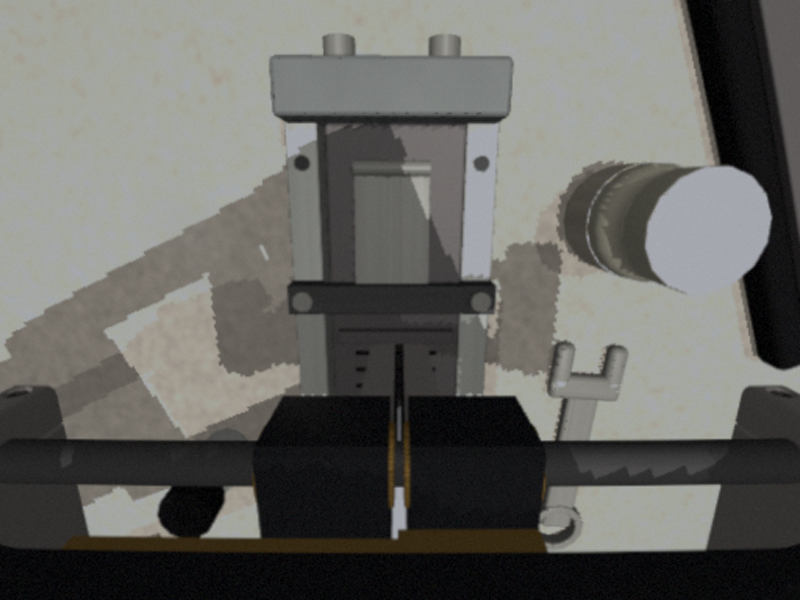

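Emit:
jog_arm(
  moves=[
    [0, 0, 0, 0.8, 1.9, 0, 0],
    [0, 0, 0, 0.8, 1.9, 0, 0],
    [0, 0, 0, 0, 0, 0, 0],
  ],
)

```text
time: 10.15
tool_pos: [0.5771, 0.1111, 0.1293]
ee_rot: [3.117, -0.007, -0.391]
wrist_force: [-13.9, -28.7, 28.1]
width: 0.0009
```

```bash
python3 st.py 11 wrist scene
```

```text
10.15 dock [-0.02136222 -0.00177472] tipz 0.03228476899612617 rot [ 3.117332   -0.00676126 -0.39129478] F dock [-31.85778382   1.88912821] 28.126925283047317
```

View pics/wrist_11.png

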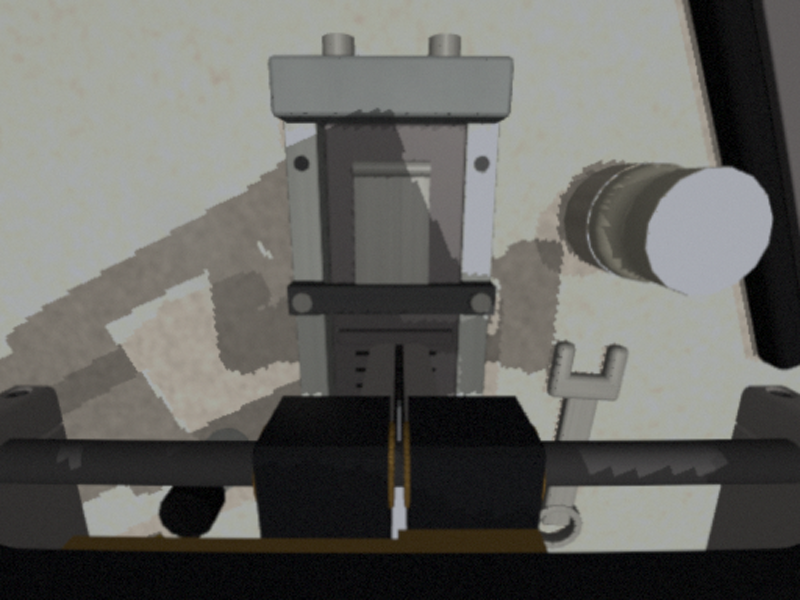

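View pics/scene_11.png

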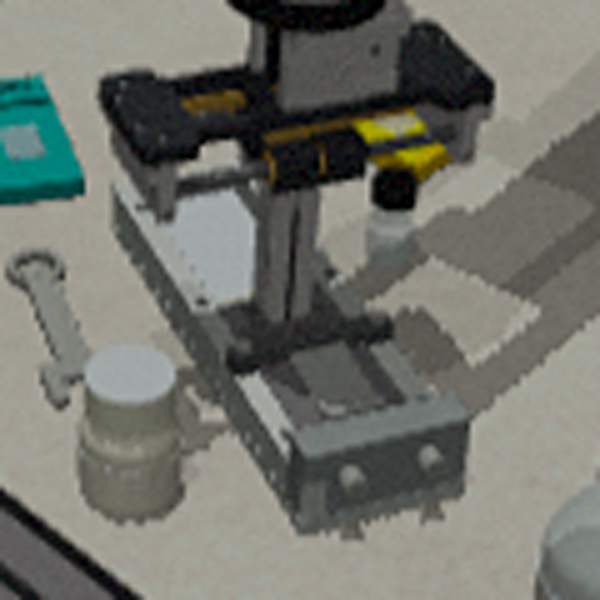

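Emit:
jog_arm(
  moves=[
    [0, 0, 0, -0.8, -1.9, 0, 0],
    [0, 0, 0, -0.8, -1.9, 2, 0],
    [0, 0, 0, -0.6, -1.4, 3, 0],
    [0, 0, 0, 0, 0, 3, 0],
    [0, 0, 0, 0, 0, 3, 0],
    [0, 0, 0, 0, 0, 5, 0],
    [0, 0, 0, 0, 0, 20, 0],
    [0, 0, 0, 0, 0, 50, 0],
    [0, 0, 0, 0, 0, 50, 0],
    [0, 0, 0, 0, 0, 0, 0],
    [0, 0, 0, 0, 0, 0, 0],
  ],
)

```text
time: 11.62
tool_pos: [0.5754, 0.1167, 0.2587]
ee_rot: [3.141, 0.001, -0.389]
wrist_force: [-0.7, 0.3, -0.1]
width: 0.0008
```

```bash
python3 st.py 12 wrist scene; cp pics/wrist_12.png /tmp; python3 - <<'E'
from bench import *; from h import *; import pickle
c=get_calibration("wrist"); im=snapshot("wrist")
cv2.imwrite("pics/w12.png",im[:,:,::-1]); pickle.dump((get_obs(),c),open("w12.pkl","wb"))
E
```

```text
11.625 dock [-0.01686745  0.00200834] tipz 0.16170949376208502 rot [ 3.14094737e+00  1.01835752e-03 -3.88922147e-01] F dock [-0.02014805  0.71474589] -0.12624559452533363
```

View pics/wrist_12.png

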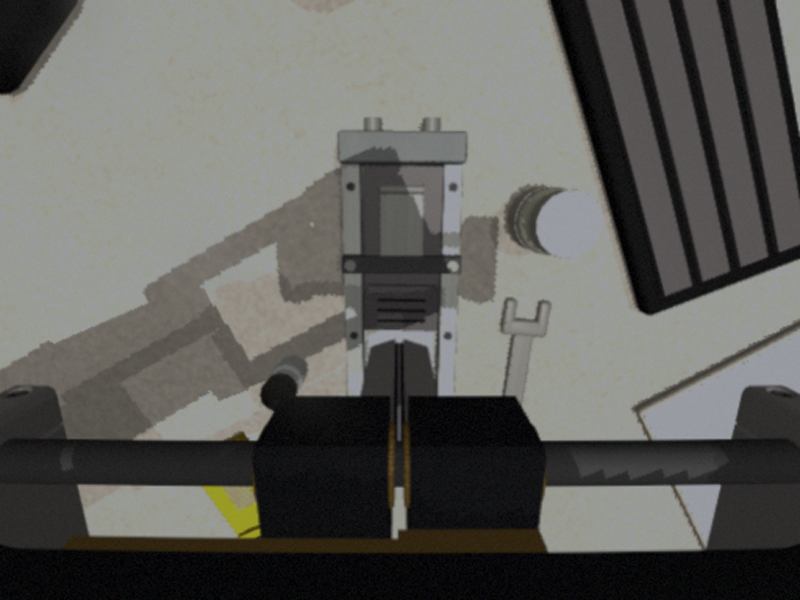

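View pics/scene_12.png

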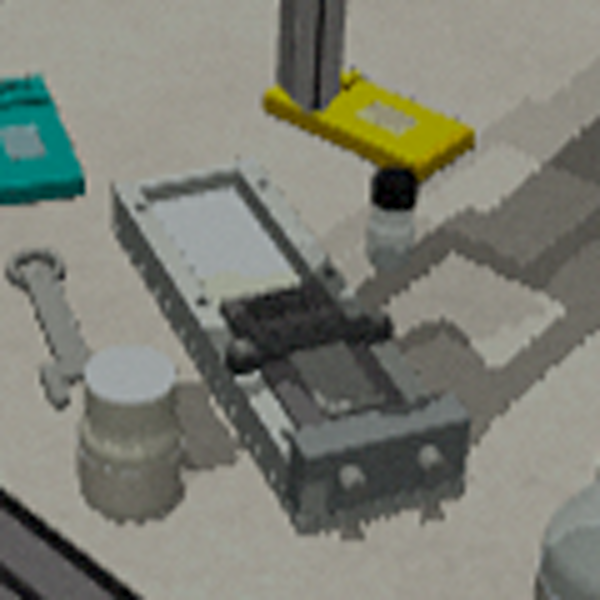

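```bash
python3 - <<'E'
import cv2
a=cv2.imread("pics/w12.png"); cv2.imwrite("pics/w12c.png",cv2.resize(a[80:230,205:310],None,fx=4,fy=4,interpolation=cv2.INTER_CUBIC))
E
```

```text
(no output)
```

View pics/w12c.png

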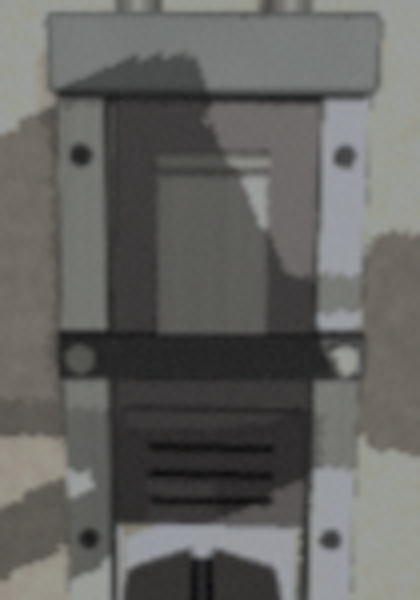

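```bash
python3 - <<'E'
from h import *; import pickle
o,c=pickle.load(open("w12.pkl","rb")); p=np.load("dock.npy")
C=lambda u,v:(205+(u+.5)/4-.5,80+(v+.5)/4-.5); h=.0425
P=[[0,h,.042],[0,-h,.042],[.012,h,.042],[.012,-h,.042],[.075,h,.048],[.075,-h,.048]]
px=np.array([C(60,378),C(363,379),C(60,332),C(364,333),C(50,90),C(379,94)])
p2,r=fit(c,P,px,p); print(p,p2,np.round(r,1).tolist())
for q in (p,p2):
    R=np.array([[np.cos(q[2]),np.sin(q[2])],[-np.sin(q[2]),np.cos(q[2])]])
    for n,u,z in (("rear",C(210,523),.033),("ridgefront",C(210,409),.039),("s1",C(210,448),.034)): print(n,R@(onz(c,u,z)[:2]-q[:2]))
E
```

```text
[0.58364552 0.131565   1.17978278] [0.58366395 0.13232104 1.17504104] [[-0.5, -0.4], [0.6, -0.1], [-0.8, 0.3], [0.8, 0.6], [-0.7, 0.1], [0.6, -0.4]]
rear [-0.04439758  0.00049958]
ridgefront [-0.00880973  0.0006601 ]
s1 [-0.02136431  0.00059387]
rear [-4.51041583e-02  1.46013379e-05]
ridgefront [-0.00951747  0.00034387]
s1 [-0.0220716   0.00021811]
```

```bash
python3 -c "
from bench import *
print(close_job()); o=get_obs(); print(o['time'],o['wrist_force'])"
```

```text
the job is handed in; nothing more can be done
None
the job is handed in; nothing more can be done
```

I loaded the cartridge into the dock and handed the job in. My last checks put it fully home, but the hand-in gave no verdict.

**How it went:**
- I took the grey cartridge in the dock, not the teal or yellow look-alikes.
- With the fingers closed, I pressed the thumb pad until the bed bottomed. The fingertips were at 32 mm, pressing with about 25 N.
- Still pressing, I slid it about 105 mm under the bridge and leaf spring. The forward push was 13 to 23 N, rising to 32 N when the nose met the end block.
- I then eased the push and lifted the hand straight up. This took about 12 s of the 35 s.

**Last checks:**
- **Position:** the cartridge's rear edge measured at dock x between -44.4 and -45.1 mm. That puts its origin at about +15 mm, where it should be, and no gap showed at the end block.
- **Hold-down:** in the last picture it lies under the bridge with the leaf spring's tip on top of it. I did not measure its height or the spring's angle directly.
- **Hand:** the fingertips were 162 mm above the bench with no force on the wrist.
- **Bystanders:** the vial, jar and spanner looked unmoved. I did not measure them or look closely at the other things on the bench.

No check failed. The two fits of the dock's position differed by less than 1 mm.

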